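Close the compressor's oil filler and dip the oil level

ROBOT

A 6-joint arm with a two-finger parallel gripper is mounted at the origin on the work surface. World frame = base frame: x ahead of the robot, y to its left, z up, the work surface at z = 0. Lengths are in m, angles in rad, forces in N, time in s.
With the tool pointing down it reaches from about 0.275 to 0.975 m from the base axis. Payload 8.4 kg.
Tool frame: the origin (TCP) lies at the very end of the fingers, on their centre line; the grasp point (between the pads) lies 19 mm behind it; z points along the fingers, y is the line along which they close (so a half turn about z gives the same grasp; the last joint's range is limited). The gripper opens to 92 mm and grips with 3 to 60 N. Pads are 20 mm wide; open, the fingers measure 128 mm over their backs; the gripper's body (75 mm by 189 mm) begins 69 mm behind the grasp point.
Start: joints at [1.325, 0.353, 1.633, -0, 1.155, -0.002], TCP at [0.151, 0.607, 0.215] pointing down, gripper open.
Joint ranges: [-2.63, 2.63], [-0.92, 2.1], [0.06, 2.66], [-1.3, 4.44], [0, 2.69], [-3.02, 3.02]. Speed limits (rad/s): [2.22, 2.22, 2.79, 3.14, 3.14, 3.14].

INTERFACE

Orientations are given as a rotation vector (axis times angle).
In Python, from bench import ctrl, snapshot, calibration, spotter gives the robot as it stands. The module is installed in compiled form; this text tells all that it offers.
- The arm moves only by the shell command python3 -m crank 'ROWS'. ROWS is JSON, a list of rows, each a list of 3 entries, a list of its own where there are three numbers: the shift along the tool's x, y, z in mm, then the turn, a rotation vector about the tool's x, y, z in degrees, then the finger opening in mm, from 0 to 91.9. A call has 1 to 8 rows; each row shifts and turns the commanded pose from where the row before left it, along the tool's axes as they then stand; what a row does not reach is not made up. A row lasts 1/8 s, in which the tool goes at most 62.5 mm and 10.7 degrees, less where a joint would pass 70% of its speed; a pose out of reach is approached as far as the arm can. A call is refused whole if a number of a shift passes 62.5 or a number of a turn 10.7, either way. A call with a gripper value outside its range is refused whole. The fingers move at their own pace and stop on an object; the grip force is fixed at half the most. Time passes only in rows, so rows that do not move let the fingers close. It gives the time, the measured TCP pose, the force, the opening and the grip force at its end, in the units of the state.
- ctrl.get_state(): the state, without advancing time (a new reading comes with each control period).
- snapshot(name): name is "scene" or "top"; returns the picture (420x560x3 uint8, red, green, blue); there is no depth.
- calibration(name): a dict with "mtx" (3x3 intrinsics, pixels), "k1" (the pictures are not rectified: a ray, as slopes to the right and down, at radius r is drawn at 1 + k1 r^2 times it, then the intrinsics apply), "R" (3x3) and "t" (3): a world point X has camera coordinates R X + t. Camera axes: x right, y down, z forward; pixel columns grow to the right and rows downward; lengths in m; the calibration is good to about 2 mm. A picture is of the moment at which its call begins. calibration takes no time and is no camera call.
- ctrl.hand_in(): hands the job in; it is judged then, once.
Trained networks look in the newest picture that a camera, given by its name, has taken for a name from the list of things; names that differ only in an ending like _2 or _b are one class to them, and where a whole thing is asked for, a point or a joint stands for the part that bears it (a point fixed in the world has none). Each returns a list of dicts, best first, with "confidence" (0 to 1); they miss things now and then, are a little off and sometimes report something else, mostly with a low value. They report only what shows in the picture. A call takes as long as a camera call. They do not tell look-alikes from the thing itself.
- spotter.spot_in(camera, target): "position" ([row, column] in pixels, amid what is visible of it).
- spotter.spot_point(camera, target): "position" ([row, column] in pixels: a listed point, or the origin of a listed thing).
The state is a dict: "time": time; "joints": joint angles; "joint_vel": joint speeds; "effort": joint torques, N m; "tool_pos": TCP position; "tcp_rot": TCP orientation; "force": force on the tool from outside, world axes, zero at the start; "wrist_torque": the same for the moment, N m; "finger_gap": finger opening in m; "finger_force": force on a finger pad.
Only numpy, scipy, OpenCV 4.12 (cv2) and the standard library are available. Lean on these libraries where they do the work, as an engineer would, in place of code of your own. Each camera call takes 0.05 s, during which the arm holds its last target. There are 200 camera calls.

TASK

The oil of the dental unit's compressor has just been topped up: set the filler plug, which stands on the table, into the port on top of the crankcase and press it home until its flange lies flush with the rim. Then dip the oil: slide the dipstick down the slanting dip tube until its collar stops on the mouth, draw it right out, and hold it out level and still for reading, well clear above the table and the compressor. Finish while still holding the dipstick like that, and leave the oil bottle, the carton and the pill jar alone.

Things in the scene. Friction and masses are not known exactly. Their poses are not given: they have to be found in the camera images.
- plug_knob (a point): Filler plug, black plastic, about 40 g, standing upright on the table at the start, 37 mm tall, round. From below: stem 20 mm across, 14 mm long, foot chamfered; flange 32 mm across, 5 mm thick; knob to hold, 16 mm across, 18 mm tall. This point is on the axis (z, up), 29 mm above the foot, 10 mm above the flange's top, 8 mm below the knob's top.
- plug_flange (a point): Centre of the top face of the plug's flange, 19 mm above the plug's foot.
- port (a point): Filler port on top of the crankcase: centre of its rim, 127 mm above the table, z up. Boss 48 mm across and 21 mm tall; counterbore 35 mm across, 5 mm deep for the flange; below it a bore 23 mm across for the stem. The plug set in loosely stands 5 mm proud on the seal; pressed home, its flange top is flush with the rim and it stays there.
- port_seal (a joint): Rubber seal in the port's bore, under the stem: 0 m as found (holding the plug 5 mm proud), 0.005 m with the plug home. It resists with steady friction, so about 6 N of downward push slides the plug home; no spring back.
- compressor: Compressor, fixed. Origin below it at table height; x level, to the side where the dip tube sticks out; z up. Aluminium crankcase x 20 to 110, y -48 to 48, top 106 mm; port at x 65, y 0. Motor behind, x to -125, 108 mm wide, top 132 mm, terminal box on it to 152 mm. Finned cylinder out to y 137, top 113 mm. Copper pipe beside it to 132 mm. Base plate x -133 to 129, y -68 to 138 mm.
- dip_tube: Steel dip tube, fixed, slanting out of the crankcase's end. Origin: centre of its mouth (compressor x 167 mm, y 0, 118 mm above the table). Its z points out of the mouth along the bore, rising 40 degrees above level towards the compressor's +x; the rod goes in along -z. Bore 11 mm across, over 110 mm deep, flaring to 18 mm over the last 12 mm; rim 26 mm across outside.
- dip_grip (a point): Dipstick, about 80 g, lying level on the table at the start. Point: on its axis at the centre of the black grip, 14 mm above the table; x along the rod to the tip, z up as it lies. Grip: flat-sided bar 16 mm wide (y), 14 mm high, free from x -22 to 22 mm between a hexagonal butt (to -32) and a steel hexagonal collar (22 to 30), both 28 mm across flats. Rod 6 mm thick with two dark rings near the tip.
- dip_collar (a point): Centre of the collar's stop face, 30 mm from the grip's centre towards the tip. With the dipstick home it meets the centre of the dip tube's mouth.
- dip_tip (a point): Tip of the dipstick, 125 mm from the grip's centre, 95 mm beyond the collar's stop face.
- oil_bottle: Bystander: grey plastic oil bottle, 64 mm in diameter, 170 mm tall, black cap. Origin under its centre.
- carton: Bystander: closed white carton with a blue band, 100 x 60 x 45 mm tall. Origin under its centre.
- pill_jar: Bystander: amber jar with white cap, 48 mm in diameter, 65 mm tall. Origin under its centre.
There are look-alikes about, which are no part of the job. Of the things that look like the part that bears dip_grip, the middle-sized one is meant.

How it is judged:
By the outcome, as a careful person would: the job done as asked, in the order asked, and still so for the second after the job is handed in, while the arm keeps its last pose, push and grip.
It also fails if it takes over 64 s, if anything falls off the work surface, if the arm or the gripper's body presses on something with over 40 N, if the wrist force passes 120 N, or if a joint passes its speed limit or range.

## Working session

There is one attempt and no reset: what is moved stays moved. The work goes in short steps, Python scripts to look and compute and a shell command to move; the robot and the scene stay as the last step left them, time stands still between calls to the robot, and variables do not carry over. Pictures are saved under pics/ and viewed, at most 10 in all, crops included, and the job is handed in when it is done.

```bash
ls; mkdir -p pics; cat > h.py <<'E'
import numpy as np, cv2
from scipy.spatial.transform import Rotation as Rt
from bench import ctrl, snapshot, calibration, spotter
def save(cam,name,crop=None,scale=1):
    im=snapshot(cam)
    if crop: r0,r1,c0,c1=crop; im=im[r0:r1,c0:c1]
    im=cv2.resize(im,None,fx=scale,fy=scale,interpolation=cv2.INTER_CUBIC)
    cv2.imwrite(f'pics/{name}.png',im[:,:,::-1])
def ray(cam,p):
    c=calibration(cam);M=np.array(c['mtx']);R=np.array(c['R']);t=np.array(c['t'])
    s=np.linalg.solve(M,[p[1],p[0],1])[:2];d=s.copy()
    for _ in range(30): d=s/(1+c['k1']*(d@d))
    return -R.T@t, R.T@np.array([d[0],d[1],1])
def atz(cam,p,z):
    o,d=ray(cam,p); return o+d*(z-o[2])/d[2]
def proj(cam,X):
    c=calibration(cam);X=np.array(c['R'])@np.array(X)+np.array(c['t']);d=X[:2]/X[2]
    d=d*(1+c['k1']*(d@d)); q=np.array(c['mtx'])@[d[0],d[1],1]; return q[1],q[0]
def tri(p1,p2,c1='scene',c2='top'):
    o1,d1=ray(c1,p1);o2,d2=ray(c2,p2)
    A=np.stack([d1,-d2],1);s=np.linalg.lstsq(A,o2-o1,rcond=None)[0]
    a=o1+d1*s[0];b=o2+d2*s[1];return (a+b)/2,np.linalg.norm(a-b)
E
python3 - <<'E'
from h import *
np.set_printoptions(precision=3,suppress=True)
for c in ('scene','top'):
    save(c,c+'0',None,1.4)
    print(c,ray(c,(210,280)))
    for n in ['plug_knob','plug_flange','port','dip_tube','dip_grip','dip_collar','dip_tip','compressor','oil_bottle','carton','pill_jar']:
        print(n,[(np.round(d['position'],1).tolist(),round(d['confidence'],2)) for d in spotter.spot_point(c,n)][:6])
print(ctrl.get_state())
E
```

```text
pics
scene (array([ 0.892, -0.675,  0.55 ]), array([-0.398,  0.736, -0.547]))
plug_knob [([304.1, 162.9], 0.62)]
plug_flange [([307.6, 164.2], 0.54)]
port [([150.0, 301.2], 0.59), ([246.0, 221.8], 0.37)]
dip_tube [([161.5, 269.7], 0.68)]
dip_grip [([255.0, 214.6], 0.95), ([258.1, 291.5], 0.67), ([262.6, 124.1], 0.66)]
dip_collar [([245.7, 218.3], 0.74), ([256.9, 279.7], 0.73), ([246.7, 126.2], 0.66)]
dip_tip [([222.5, 244.4], 0.89), ([233.8, 263.1], 0.8), ([305.8, 164.7], 0.7), ([210.6, 133.0], 0.61)]
compressor [([180.8, 313.3], 0.94)]
oil_bottle [([391.0, 304.4], 0.7)]
carton [([209.4, 221.3], 0.94)]
pill_jar [([275.6, 371.2], 0.59)]
top (array([ 0.426, -0.06 ,  1.164]), array([ 0.125, -0.   , -0.992]))
plug_knob [([246.6, 386.8], 0.45), ([236.0, 178.2], 0.23)]
plug_flange [([251.3, 382.6], 0.63)]
port [([239.0, 180.0], 0.68)]
dip_tube [([251.9, 220.5], 0.57)]
dip_grip [([304.8, 361.2], 0.75), ([256.4, 318.9], 0.51), ([200.4, 296.4], 0.49)]
dip_collar [([318.2, 348.0], 0.78), ([252.0, 306.9], 0.7), ([206.8, 291.2], 0.5)]
dip_tip [([357.7, 305.9], 0.71), ([252.5, 273.5], 0.7), ([229.6, 278.7], 0.67)]
compressor [([235.0, 168.8], 0.55)]
oil_bottle [([146.7, 385.8], 0.97)]
carton [([288.4, 253.8], 0.65)]
pill_jar [([141.8, 277.4], 0.74), ([254.9, 307.9], 0.27)]
{'time': 1.2, 'joints': array([ 1.325,  0.353,  1.633,  0.   ,  1.155, -0.002]), 'joint_vel': array([ 0.   , -0.001,  0.001, -0.002, -0.001,  0.001]), 'effort': array([ -0.   , -59.378, -33.456,   0.07 ,   0.016,  -0.   ]), 'tool_pos': array([0.151, 0.607, 0.215]), 'tcp_rot': array([0.382, 3.118, 0.   ]), 'force': array([-0.377, -0.041,  0.838]), 'wrist_torque': array([-0.031,  0.022, -0.037]), 'finger_force': 0.0, 'finger_gap': 0.09166667212757326}
```

View pics/scene0.png

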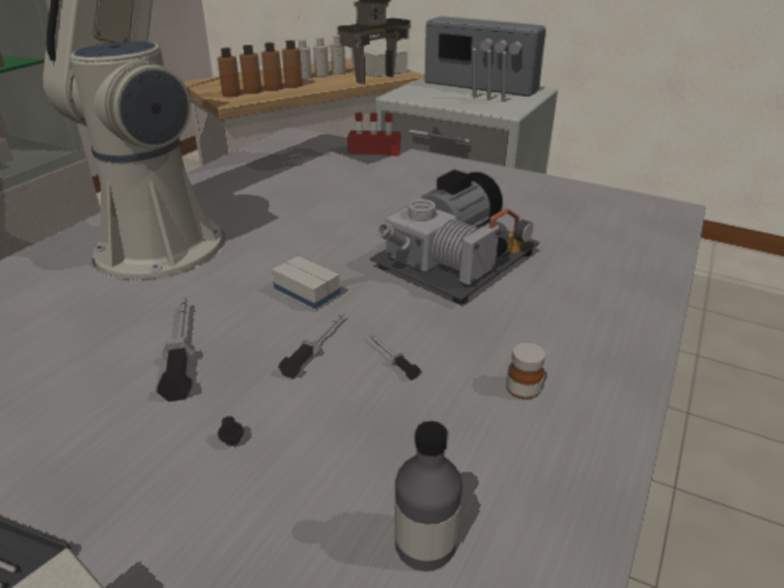

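View pics/top0.png

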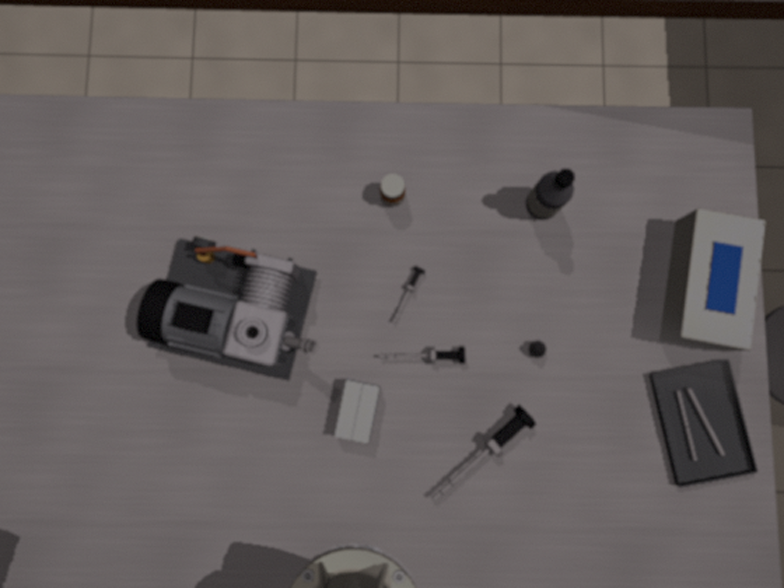

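The scene shows the plug at top-px (col 384, row 249) and the compressor at the left. Three sticks could be taken for the dipstick, given in top px (col, row): large (360,306), middle (319,255) and small (296,200). I choose the middle one, and now crop and measure it.

```bash
python3 - <<'E'
from h import *
np.set_printoptions(precision=4,suppress=True)
a=snapshot('top')[170:370,250:410]; b=snapshot('top')[200:280,130:240]
cv2.imwrite('pics/c1.png',np.hstack([cv2.resize(a,(400,500),interpolation=2),cv2.resize(b,(400,291),interpolation=2) if 0 else np.vstack([cv2.resize(b,(400,290),interpolation=2),np.zeros((210,400,3),np.uint8)])])[:,:,::-1])
for n,t,s,z in [('knob',(246.6,386.8),(304.1,162.9),.029),('flange',(251.3,382.6),(307.6,164.2),.019),('port',(239,180),(150,301.2),.127),('mouth',(251.9,220.5),(161.5,269.7),.118),
 ('gripM',(256.4,318.9),(255,214.6),.014),('collM',(252,306.9),(245.7,218.3),.014),('tipM',(252.5,273.5),(222.5,244.4),.014),
 ('gripL',(304.8,361.2),(262.6,124.1),.014),('tipL',(357.7,305.9),(210.6,133),.014),('gripS',(200.4,296.4),(258.1,291.5),.014),('tipS',(229.6,278.7),(233.8,263.1),.014),
 ('comp',(235,168.8),(180.8,313.3),0),('oil',(146.7,385.8),(391,304.4),0),('carton',(288.4,253.8),(209.4,221.3),0),('jar',(141.8,277.4),(275.6,371.2),0)]:
    print(n,atz('top',t,z)[:2],atz('scene',s,z)[:2],*tri(s,t))
E
```

```text
knob [ 0.4806 -0.3305] [ 0.4767 -0.3262] [ 0.4804 -0.3294  0.0337] 2.737604206895229e-05
flange [ 0.4691 -0.3221] [ 0.4763 -0.3248] [ 0.4705 -0.3222  0.0134] 0.0034120324822277336
port [0.4852 0.1678] [0.504  0.1476] [0.4888 0.1726 0.1129] 0.00624319714395963
mouth [0.4576 0.0752] [0.4595 0.0747] [0.4582 0.0757 0.1171] 0.0013412618828421206
gripM [ 0.4536 -0.1613] [ 0.4646 -0.1613] [ 0.4571 -0.159   0.0089] 0.008674773423777041
collM [ 0.4642 -0.1307] [ 0.4535 -0.1328] [ 0.4603 -0.1335  0.0176] 0.00967535020583346
tipM [ 0.4615 -0.0458] [ 0.4558 -0.0358] [ 0.4617 -0.0456  0.0219] 0.0012223950395404374
gripL [ 0.335  -0.2678] [ 0.3208 -0.2678] [ 0.3322 -0.2702  0.0208] 0.009552033801034794
tipL [ 0.2051 -0.1306] [ 0.1987 -0.1203] [ 0.2076 -0.1291  0.0219] 0.002726407267740078
gripS [ 0.5962 -0.1023] [ 0.605  -0.0959] [ 0.6009 -0.0996  0.0142] 0.010781451149193943
tipS [ 0.52  -0.058] [ 0.5141 -0.0525] [ 0.5188 -0.0585  0.0197] 0.0017962007766598755
comp [0.5023 0.225 ] [0.5014 0.2352] [0.5037 0.2247 0.0054] 0.003996740375643945
oil [ 0.7466 -0.3385] [ 0.7529 -0.342 ] [ 0.7499 -0.3391 -0.0064] 0.0033815028831607804
carton [0.3702 0.0027] [0.3658 0.0009] [0.3685 0.0012 0.0009] 0.004613920367377956
jar [ 0.7548 -0.0504] [ 0.7587 -0.0545] [ 0.7569 -0.05   -0.0045] 0.0017426968656600464
```

View pics/c1.png

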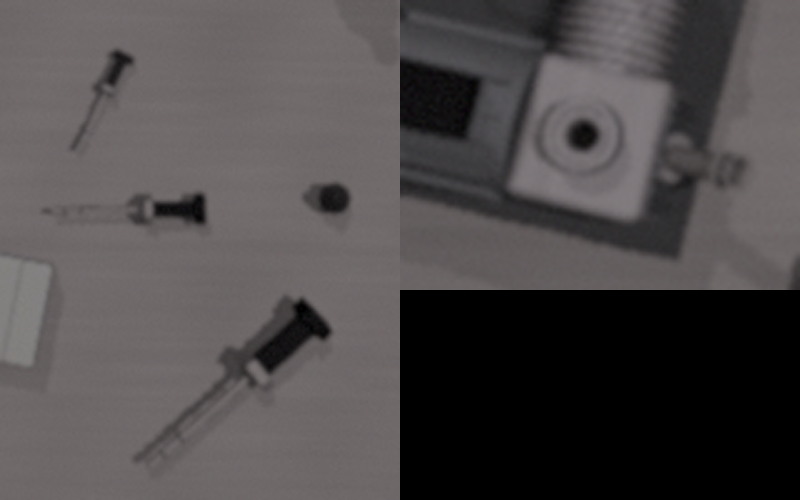

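The crop shows the middle stick at crop-px (43..205, 210), black grip at about (180,209) and collar at (143,209). It is clearly smaller than the lower-right one and longer than the upper-left one. The plug is at (334,198) and the port bore at (582,135).

```bash
python3 - <<'E'
from h import *
np.set_printoptions(precision=4,suppress=True)
P={}
for n,t,z in [('plug',(249.2,383.6),.025),('port',(237.2,180.05),.125),('mouth',(246.3,222.7),.118),('gripM',(253.6,322),.014),('collM',(253.6,307.2),.014),('tipM',(254.4,267.2),.014),('butt',(253.6,331.5),.014)]:
    P[n]=atz('top',t,z)[:2];print(n,P[n])
d=P['mouth']-P['port'];print(np.linalg.norm(d),np.degrees(np.arctan2(d[1],d[0])))
d=P['mouth']-np.array([.502,.2305]);print(np.linalg.norm(d),np.degrees(np.arctan2(d[1],d[0])))
d=P['tipM']-P['butt'];print(np.linalg.norm(d),np.degrees(np.arctan2(d[1],d[0])))
# compressor fit: spots averaged
g=snapshot('top')
for n in ['plug_knob','dip_grip','dip_tip','dip_collar']:
    print(n,[(np.round(x['position'],1).tolist(),round(x['confidence'],2)) for x in spotter.spot_point('top',n)][:4])
E
```

```text
plug [ 0.4741 -0.3233]
port [0.4895 0.1684]
mouth [0.4705 0.0706]
gripM [ 0.4608 -0.1691]
collM [ 0.4601 -0.1315]
tipM [ 0.4564 -0.0299]
butt [ 0.4612 -0.1932]
0.09960334448726935 -100.96546840579667
0.1629850165495073 -101.13035194646609
0.16337887453774472 91.67718643845059
plug_knob [([247.8, 386.4], 0.47)]
dip_grip [([200.7, 293.6], 0.73), ([307.9, 361.1], 0.64), ([254.8, 317.5], 0.58)]
dip_tip [([251.8, 269.4], 0.78), ([227.0, 277.5], 0.69), ([359.0, 306.5], 0.58)]
dip_collar [([317.9, 348.3], 0.81), ([253.9, 309.7], 0.53)]
```

```bash
python3 -m crank '[[[0,0,0],[0,0,9.5],91],[[0,0,0],[0,0,9.5],91],[[0,0,0],[0,0,9.5],91],[[0,0,0],[0,0,9.5],91],[[0,0,0],[0,0,9.5],91],[[0,0,0],[0,0,9.5],91],[[0,0,0],[0,0,9.5],91],[[0,0,0],[0,0,9.5],91]]'; python3 -m crank '[[[-55,28,0],[0,0,0],91],[[-55,28,0],[0,0,0],91],[[-55,28,0],[0,0,0],91],[[-55,28,0],[0,0,0],91],[[-55,28,0],[0,0,0],91],[[-55,28,0],[0,0,0],91],[[-55,28,0],[0,0,0],91],[[-55,28,0],[0,0,0],91]]'
```

```text
time: 2.55
tool_pos: [0.1509, 0.6065, 0.2146]
tcp_rot: [2.227, 2.216, 0.0]
force: [-0.4, 0.5, 0.8]
finger_gap: 0.0908
finger_force: 0.0
time: 3.55
tool_pos: [0.3759, 0.1649, 0.215]
tcp_rot: [2.22, 2.222, 0.002]
force: [0.4, 0.0, -0.1]
finger_gap: 0.091
finger_force: 0.0
```

```bash
python3 -m crank '[[[-61,12,0],[0,0,0],91],[[-61,12,0],[0,0,0],91],[[-61,12,0],[0,0,0],60],[[-61,12,0],[0,0,0],60],[[-61,12,0],[0,0,0],60],[[-61,12,10],[0,0,0],60],[[-61,12,20],[0,0,0],60],[[-61,12,30],[0,0,0],60]]'; python3 -m crank '[[[0,0,40],[0,0,0],60],[[0,0,30],[0,0,0],60],[[0,0,20],[0,0,0],60],[[0,0,0],[0,0,0],60]]'; python3 - <<'E'
from h import *
save('scene','s1',(230,370,80,280),3)
save('top','t1',(180,320,300,480),3)
print(ctrl.get_state()['tool_pos'],spotter.spot_point('scene','plug_knob'),spotter.spot_point('scene','plug_flange'))
print(proj('scene',ctrl.get_state()['tool_pos']),proj('top',ctrl.get_state()['tool_pos']))
E
```

```text
time: 4.55
tool_pos: [0.4704, -0.3151, 0.1585]
tcp_rot: [2.22, 2.22, 0.001]
force: [0.5, 0.6, 0.8]
finger_gap: 0.0601
finger_force: 0.0
time: 5.05
tool_pos: [0.4686, -0.3119, 0.067]
tcp_rot: [-2.219, -2.22, 0.001]
force: [0.1, -0.2, 0.4]
finger_gap: 0.06
finger_force: 0.0
[ 0.46997112 -0.31264743  0.06891977] [{'position': [303.3, 164.4], 'confidence': 0.5}] [{'position': [304.5, 164.5], 'confidence': 0.5}]
(np.float64(280.58457807658516), np.float64(161.5159990898855)) (np.float64(249.98394814437773), np.float64(383.5532417810323))
```

View pics/s1.png

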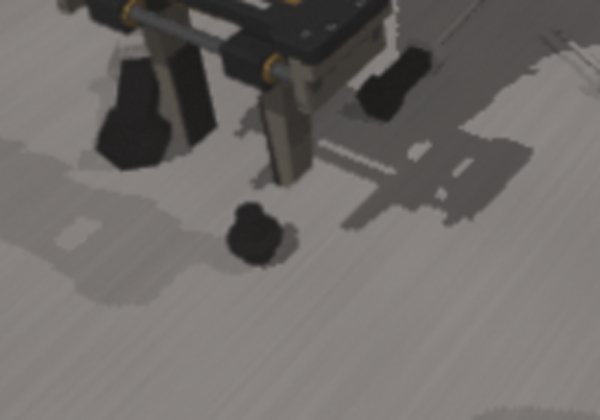

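The fingers are above the plug. Its flange centre is at crop (255,235), scene px (308.3,165), and its knob top is at crop (249,211).

```bash
python3 - <<'E'
from h import *
print(atz('scene',(308.3,165),.016),atz('scene',(300.5,163),.036),atz('top',(249.2,383.6),.022), tri((304.5,164),(249.2,383.6)))
print([ctrl.get_state()[k] for k in('tool_pos','tcp_rot')])
c=calibration('top')
im=snapshot('top'); g=im[225:275,360:410].mean(2).astype(int)
b=g<45; r,cc=np.nonzero(b); print(b.sum(), r.mean()+225,cc.mean()+360)
E
```

```text
[ 0.47623232 -0.32343369  0.016     ] [ 0.47674042 -0.324393    0.036     ] [ 0.47426857 -0.32400894  0.022     ] (array([ 0.4745977 , -0.32311406,  0.02410609]), np.float64(0.001159975422513726))
[array([ 0.47035288, -0.31288986,  0.06950967]), array([2.21948911e+00, 2.22087945e+00, 5.48750712e-04])]
67 246.71641791044777 383.46268656716416
```

```bash
python3 -m crank '[[[-10.5,5,0],[0,0,0],60],[[0,0,24],[0,0,0],60],[[0,0,23],[0,0,0],60],[[0,0,0],[0,0,0],60],[[0,0,0],[0,0,0],8],[[0,0,0],[0,0,0],8],[[0,0,0],[0,0,0],8],[[0,0,0],[0,0,0],8]]'
```

```text
time: 6.3
tool_pos: [0.4749, -0.3231, 0.0218]
tcp_rot: [2.22, 2.222, 0.0]
force: [0.3, -0.3, 0.5]
finger_gap: 0.0216
finger_force: 0.0
```

```bash
python3 -m crank '[[[0,0,0],[0,0,0],8],[[0,0,0],[0,0,0],8],[[0,0,0],[0,0,0],8]]';python3 -m crank '[[[0,0,-20],[0,0,0],8],[[0,0,-20],[0,0,0],8],[[0,0,0],[0,0,0],8]]'; python3 - <<'E'
from h import *
save('scene','s2',(230,370,80,280),3)
E
```

```text
time: 6.68
tool_pos: [0.4748, -0.323, 0.0215]
tcp_rot: [2.221, 2.222, 0.0]
force: [0.1, 0.9, 2.5]
finger_gap: 0.0149
finger_force: 30.0
time: 7.05
tool_pos: [0.4754, -0.3235, 0.0624]
tcp_rot: [2.219, 2.22, 0.001]
force: [0.3, -0.8, -0.2]
finger_gap: 0.0152
finger_force: 30.0
```

View pics/s2.png

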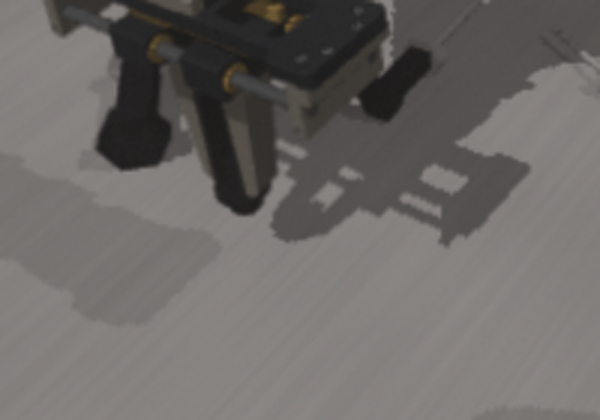

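The plug left the table with the fingers: crop shows it at (243,205) between them. Next I measure the port closely.

```bash
python3 -m crank '[[[0,0,-40],[0,0,0],8],[[0,0,-50],[0,0,0],8],[[0,0,-50],[0,0,0],8],[[30,0,-10],[0,0,0],8],[[55,0,0],[0,0,0],8],[[55,0,0],[0,0,0],8],[[30,0,0],[0,0,0],8],[[0,0,0],[0,0,0],8]]'; python3 - <<'E'
from h import *
a=snapshot('top')[215:265,155:235]; b=snapshot('scene')[135:185,255:335]
im=np.vstack([cv2.resize(x,(480,300),interpolation=2) for x in (a,b)])
im=cv2.convertScaleAbs(im,alpha=1.4)
cv2.imwrite('pics/p.png',im[:,:,::-1])
for c,n in [('top','port'),('scene','port'),('top','dip_tube'),('scene','dip_tube')]:
    print(c,n,[(x['position'],round(x['confidence'],2)) for x in spotter.spot_point(c,n)][:2])
E
```

```text
time: 8.1
tool_pos: [0.474, -0.1512, 0.2104]
tcp_rot: [-2.217, -2.224, 0.001]
force: [-0.0, -0.9, 0.0]
finger_gap: 0.0151
finger_force: 30.0
top port [([237.6, 178.6], 0.58)]
scene port [([145.6, 301.2], 0.91)]
top dip_tube [([247.3, 221.1], 0.82)]
scene dip_tube [([161.9, 269.2], 0.82)]
```

View pics/p.png

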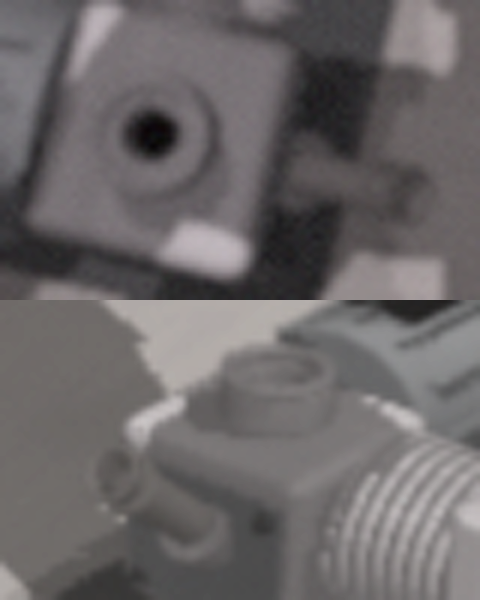

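The port bore is at top px (179.9,236.9) as (col, row). The rim ellipse centre in the scene view is at about (301.1,146.6). The tube mouth is at about (223.2,247.4) in top and (274.4,163.8) in scene.

```bash
python3 - <<'E'
from h import *
np.set_printoptions(precision=4,suppress=True)
print('port',atz('top',(236.9,179.9),.12),atz('top',(236.9,179.9),.127),atz('scene',(146.6,301.1),.127),tri((146.6,301.1),(236.9,179.9)))
print('mouth',atz('top',(247.4,223.2),.118),atz('scene',(163.8,274.4),.118),tri((163.8,274.4),(247.4,223.2)))
print(ctrl.get_state()['tool_pos'])
E
```

```text
port [0.4905 0.1698 0.12  ] [0.49   0.1683 0.127 ] [0.4953 0.1648 0.127 ] (array([0.4914, 0.1697, 0.1239]), np.float64(0.002793709331207381))
mouth [0.468  0.0693 0.118 ] [0.4746 0.0697 0.118 ] (array([0.4705, 0.0711, 0.116 ]), np.float64(0.005741413593980104))
[ 0.4745 -0.1539  0.2111]
```

```bash
python3 -m crank '[[[55,4,0],[0,0,0],8],[[60,4,0],[0,0,0],8],[[60,4,0],[0,0,0],8],[[60,5,0],[0,0,0],8],[[55,0,0],[0,0,0],8],[[33,0,0],[0,0,0],8],[[0,0,0],[0,0,0],8]]'; python3 -m crank '[[[0,0,15],[0,0,0],8],[[0,0,15],[0,0,0],8],[[0,0,12],[0,0,0],8],[[0,0,0],[0,0,0],8]]'; python3 - <<'E'
from h import *
a=snapshot('top')[200:280,130:240]; b=snapshot('scene')[115:185,255:345]
im=np.hstack([cv2.resize(a,(385,300),interpolation=2),cv2.resize(b,(385,300),interpolation=2)])
cv2.imwrite('pics/p2.png',cv2.convertScaleAbs(im,alpha=1.4)[:,:,::-1])
s=ctrl.get_state();print(s['tool_pos'],s['tcp_rot'],proj('scene',s['tool_pos']))
E
```

```text
time: 9.28
tool_pos: [0.4917, 0.1714, 0.2112]
tcp_rot: [-2.219, -2.224, -0.0]
force: [-0.9, -0.2, -1.1]
finger_gap: 0.0147
finger_force: 30.0
time: 9.78
tool_pos: [0.4906, 0.1692, 0.1679]
tcp_rot: [-2.221, -2.22, 0.004]
force: [0.3, 1.0, -0.8]
finger_gap: 0.0149
finger_force: 30.0
[0.49148042 0.16979813 0.16928451] [-2.22124849e+00 -2.22152831e+00  3.06641294e-04] (np.float64(129.11546344047798), np.float64(301.07549231721384))
```

View pics/p2.png

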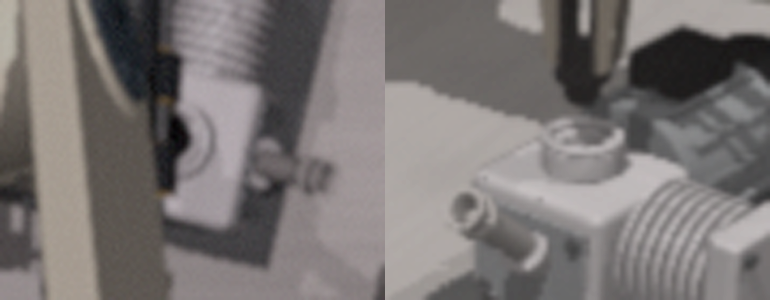

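```bash
python3 -m crank '[[[0,0,10],[0,0,0],8],[[0,0,10],[0,0,0],8],[[0,0,0],[0,0,0],8]]'; python3 -m crank '[[[0,0,3],[0,0,0],8],[[0,0,3],[0,0,0],8],[[0,0,0],[0,0,0],8]]';python3 -m crank '[[[0,0,2],[0,0,0],8],[[0,0,0],[0,0,0],8]]'
```

```text
time: 10.25
tool_pos: [0.4907, 0.1699, 0.1484]
tcp_rot: [-2.22, -2.222, 0.002]
force: [0.8, 0.6, -0.8]
finger_gap: 0.0152
finger_force: 30.0
time: 10.62
tool_pos: [0.4913, 0.17, 0.1432]
tcp_rot: [-2.221, -2.222, 0.0]
force: [-0.1, -0.3, -0.8]
finger_gap: 0.0149
finger_force: 30.0
time: 10.88
tool_pos: [0.4913, 0.17, 0.1413]
tcp_rot: [-2.221, -2.222, 0.0]
force: [-0.3, 0.1, 0.5]
finger_gap: 0.0152
finger_force: 30.0
```

```bash
python3 -m crank '[[[0,0,2],[0,0,0],8],[[0,0,2],[0,0,0],8],[[0,0,0],[0,0,0],8]]'; python3 -m crank '[[[0,0,2],[0,0,0],8],[[0,0,0],[0,0,0],8]]';python3 -m crank '[[[0,0,2],[0,0,0],8],[[0,0,0],[0,0,0],8]]';python3 -m crank '[[[0,0,2],[0,0,0],8],[[0,0,0],[0,0,0],8]]'
```

```text
time: 11.25
tool_pos: [0.4913, 0.1701, 0.1372]
tcp_rot: [-2.221, -2.222, 0.0]
force: [0.8, 0.3, -1.4]
finger_gap: 0.0149
finger_force: 30.0
time: 11.5
tool_pos: [0.4914, 0.1702, 0.1353]
tcp_rot: [-2.221, -2.222, -0.0]
force: [0.9, 1.9, -1.4]
finger_gap: 0.0148
finger_force: 30.0
time: 11.75
tool_pos: [0.4916, 0.1703, 0.1337]
tcp_rot: [-2.221, -2.222, -0.001]
force: [-0.4, 2.7, 3.9]
finger_gap: 0.0149
finger_force: 30.0
time: 12.0
tool_pos: [0.4916, 0.1704, 0.1318]
tcp_rot: [-2.221, -2.222, -0.001]
force: [-2.3, 2.6, 6.0]
finger_gap: 0.015
finger_force: 30.0
```

```bash
python3 -m crank '[[[0,0,2],[0,0,0],8],[[0,0,0],[0,0,0],8]]'; python3 -m crank '[[[0,0,1.5],[0,0,0],8],[[0,0,0],[0,0,0],8]]';python3 -m crank '[[[0,0,1.5],[0,0,0],8],[[0,0,0],[0,0,0],8]]'
```

```text
time: 12.25
tool_pos: [0.4916, 0.1706, 0.13]
tcp_rot: [-2.221, -2.222, -0.002]
force: [-2.2, 3.6, 8.1]
finger_gap: 0.0152
finger_force: 30.0
time: 12.5
tool_pos: [0.4917, 0.1706, 0.1293]
tcp_rot: [-2.221, -2.222, -0.002]
force: [-5.8, 2.7, 17.0]
finger_gap: 0.0147
finger_force: 30.0
time: 12.75
tool_pos: [0.4919, 0.1707, 0.1291]
tcp_rot: [2.221, 2.222, 0.003]
force: [-10.0, 1.8, 32.4]
finger_gap: 0.0149
finger_force: 30.0
```

```bash
python3 -m crank '[[[0,0,-2.5],[0,0,0],8],[[0,0,0],[0,0,0],30],[[0,0,0],[0,0,0],30],[[0,0,0],[0,0,0],30],[[0,0,0],[0,0,0],30]]'; python3 -m crank '[[[0,0,-20],[0,0,0],30],[[0,0,-40],[0,0,0],30],[[-50,0,-40],[0,0,0],50],[[-60,-5,0],[0,0,0],60],[[-60,-5,0],[0,0,0],60],[[-60,-5,0],[0,0,0],60],[[-60,-5,0],[0,0,0],60],[[-40,-5,0],[0,0,0],60]]'; python3 - <<'E'
from h import *
a=snapshot('top')[215:265,155:235]; b=snapshot('scene')[115:165,265:345]
im=np.hstack([cv2.resize(x,(400,250),interpolation=2) for x in (a,b)])
c=snapshot('top')[200:300,250:410]
im=np.vstack([im,cv2.resize(c,(800,500),interpolation=2)[:350]])
cv2.imwrite('pics/p3.png',cv2.convertScaleAbs(im,alpha=1.4)[:,:,::-1])
s=ctrl.get_state();print(s['tool_pos'],s['tcp_rot'])
E
```

```text
time: 13.38
tool_pos: [0.4913, 0.1699, 0.1286]
tcp_rot: [-2.221, -2.222, 0.001]
force: [-0.7, 0.5, -0.9]
finger_gap: 0.03
finger_force: 0.0
time: 14.38
tool_pos: [0.4661, -0.1612, 0.2279]
tcp_rot: [2.222, 2.22, -0.0]
force: [0.6, -0.7, 0.1]
finger_gap: 0.0599
finger_force: 0.0
[ 0.4661776  -0.16021242  0.22776161] [-2.22437058e+00 -2.21826151e+00  1.95392793e-04]
```

View pics/p3.png

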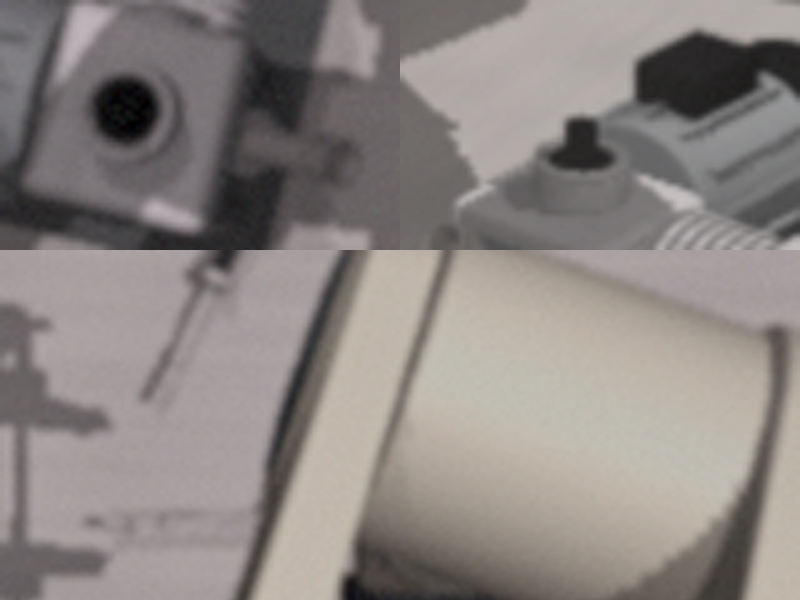

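The plug's flange now fills the counterbore and only the knob stands up, at scene-crop (580,145), so it is home. Next is the dipstick.

```bash
python3 -m crank '[[[1,-5,40],[0,0,-1.7],60],[[0,0,50],[0,0,0],60],[[0,0,50],[0,0,0],60],[[0,0,40],[0,0,0],60],[[0,0,0],[0,0,0],60]]'; python3 -m crank '[[[0,0,20],[0,0,0],60],[[0,0,12],[0,0,0],60],[[0,0,10],[0,0,0],60],[[0,0,0],[0,0,0],60]]'
```

```text
time: 15.15
tool_pos: [0.4595, -0.1559, 0.0457]
tcp_rot: [-2.183, -2.252, 0.004]
force: [0.3, 0.1, -0.9]
finger_gap: 0.06
finger_force: 0.0
time: 15.65
tool_pos: [0.4615, -0.1576, 0.0059]
tcp_rot: [-2.187, -2.255, 0.0]
force: [-0.1, -0.6, -0.3]
finger_gap: 0.0601
finger_force: 0.0
```

```bash
python3 -m crank '[[[-1,0,2],[0,0,0],60],[[0,0,0],[0,0,0],8],[[0,0,0],[0,0,0],8],[[0,0,0],[0,0,0],8],[[0,0,0],[0,0,0],8],[[0,0,0],[0,0,0],8],[[0,0,0],[0,0,0],8],[[0,0,0],[0,0,0],8]]'
```

```text
time: 16.65
tool_pos: [0.4616, -0.1588, 0.0039]
tcp_rot: [2.188, 2.255, 0.0]
force: [0.3, 0.8, 0.6]
finger_gap: 0.0155
finger_force: 30.0
```

```bash
python3 -m crank '[[[0,0,-40],[0,0,0],8],[[0,0,-60],[0,0,4.5],8],[[0,0,-60],[0,0,4.5],8],[[0,0,-50],[0,0,4.5],8],[[0,0,-20],[0,0,0],8],[[0,0,0],[0,0,0],8]]'; python3 - <<'E'
from h import *
np.set_printoptions(precision=4,suppress=True)
snapshot('scene');snapshot('top')
s=ctrl.get_state();R=Rt.from_rotvec(s['tcp_rot']);print(s['tool_pos'],R.as_matrix(),s['finger_gap'])
for n,x in [('dip_grip',0),('dip_collar',30),('dip_tip',125)]:
    X=s['tool_pos']+R.apply([x/1000,0,-.0101])
    print(n,X,[np.round(proj(c,X),1) for c in('scene','top')])
    for c in ('scene','top'): print('  ',c,[(d['position'],round(d['confidence'],2)) for d in spotter.spot_point(c,n)])
E
```

```text
time: 17.4
tool_pos: [0.4623, -0.159, 0.2352]
tcp_rot: [2.435, 1.98, 0.003]
force: [0.4, 0.5, -1.1]
finger_gap: 0.0157
finger_force: 30.0
[ 0.4609 -0.1585  0.2329] [[ 0.2038  0.979  -0.0012]
 [ 0.979  -0.2038  0.0004]
 [ 0.0002 -0.0013 -1.    ]] 0.015671665258983596
dip_grip [ 0.4609 -0.1585  0.243 ] [array([150. , 202.6]), array([250.2, 327.5])]
   scene [([262.5, 124.0], 0.98), ([149.1, 203.0], 0.69), ([275.1, 372.4], 0.62), ([258.6, 289.0], 0.52), ([183.4, 315.4], 0.24)]
   top [([307.7, 361.1], 0.72), ([203.0, 295.1], 0.69)]
dip_collar [ 0.4671 -0.1292  0.243 ] [array([144.4, 215.5]), array([246.9, 313.1])]
   scene [([147.0, 215.8], 0.81), ([246.8, 126.6], 0.68), ([256.4, 281.8], 0.66), ([150.5, 202.7], 0.35)]
   top [([204.5, 292.4], 0.64)]
dip_tip [ 0.4864 -0.0362  0.243 ] [array([128.6, 252.5]), array([236.6, 267.7])]
   scene [([128.5, 249.4], 0.82), ([234.3, 260.3], 0.62), ([213.6, 131.3], 0.61)]
   top [([359.5, 307.6], 0.97), ([236.1, 273.6], 0.56), ([230.3, 277.7], 0.43)]
```

```bash
python3 -m crank '[[[0,0,0],[0,-10,0],8],[[0,0,0],[0,-10,0],8],[[0,0,0],[0,-10,0],8],[[0,0,0],[0,-10,0],8],[[0,0,0],[0,0,0],8]]'; cat >> h.py <<'E'
port=np.array([.4915,.170,.127])
def go(yaw=-101.8,out=.155,z=.118,dz=.0101,e=0,port=port):
    y=np.radians(yaw);a=np.array([np.cos(y)*np.cos(np.radians(40)),np.sin(y)*np.cos(np.radians(40)),np.sin(np.radians(40))])
    m=port+.102*np.array([np.cos(y),np.sin(y),0]);m[2]=z
    P=[];Q=[]
    for _ in range(25): s=ctrl.get_state();P.append(s['tool_pos']);Q.append(s['tcp_rot'])
    R=Rt.from_rotvec(s['tcp_rot']);p=P[-1]
    xt=-a; yt=np.cross([0,0,-1],xt); yt/=np.linalg.norm(yt); zt=np.cross(xt,yt)
    Rd=Rt.from_matrix(np.stack([xt,yt,zt],1))
    tgt=m+a*out+dz*zt-e*xt
    print('tcp',p,'tgt',tgt,'shift mm',1000*R.inv().apply(tgt-p),'turn',np.degrees((R.inv()*Rd).as_rotvec()),'F',s['force'])
E
python3 -c "
from h import *
np.set_printoptions(precision=4,suppress=True)
go()"
```

```text
time: 18.42
tool_pos: [0.4615, -0.1568, 0.2319]
tcp_rot: [2.016, 1.65, -0.739]
force: [-0.1, -0.0, -0.9]
finger_gap: 0.016
finger_force: 30.0
tcp [ 0.4615 -0.1568  0.2319] tgt [ 0.445  -0.0524  0.2099] shift mm [ 90.0064 -36.8885 -46.7828] turn [-0.0176  0.0626  0.3797] F [-0.0684 -0.0443 -0.9003]
```

```bash
python3 -m crank '[[[17,-9,-12],[0,0,0.4],8],[[17,-9,-12],[0,0,0],8],[[18,-9,-12],[0,0,0],8],[[18,-9.5,-11],[0,0,0],8],[[0,0,0],[0,0,0],8],[[0,0,0],[0,0,0],8]]'; python3 - <<'E'
from h import *
np.set_printoptions(precision=4,suppress=True)
go(out=.175)
a=snapshot('top')[205:285,190:290]; b=snapshot('scene')[100:180,210:310]
im=np.hstack([cv2.resize(x,(400,320),interpolation=2) for x in (a,b)])
cv2.imwrite('pics/p4.png',cv2.convertScaleAbs(im,alpha=1.4)[:,:,::-1])
s=ctrl.get_state();R=Rt.from_rotvec(s['tcp_rot'])
for n,x in [('dip_grip',0),('dip_collar',30),('dip_tip',125)]:
    X=s['tool_pos']+R.apply([x/1000,0,-.0101])
    for c,o in (('scene',(100,210)),('top',(205,190))): print(n,c,np.round(proj(c,X),1),'crop',(np.array(proj(c,X))-o)*4,[(d['position'],round(d['confidence'],2)) for d in spotter.spot_point(c,n)][:4])
E
```

```text
time: 19.18
tool_pos: [0.4436, -0.0699, 0.2251]
tcp_rot: [2.027, 1.636, -0.732]
force: [0.7, -0.8, -1.0]
finger_gap: 0.0159
finger_force: 30.0
tcp [ 0.4436 -0.0699  0.2251] tgt [ 0.4419 -0.0674  0.2228] shift mm [ 3.0705 -2.1561  0.4504] turn [ 0.006  -0.0958 -0.4081] F [ 0.7147 -0.7549 -1.0201]
dip_grip scene [134.5 226.6] crop [138.1935  66.434 ] [([135.8, 227.0], 0.69), ([262.4, 124.6], 0.56), ([259.4, 288.7], 0.55), ([179.7, 313.2], 0.42)]
dip_grip top [257.5 280.8] crop [209.8815 363.0017] [([306.2, 361.0], 0.9), ([257.1, 281.4], 0.84), ([200.1, 293.7], 0.49)]
dip_collar scene [140.1 235.8] crop [160.5707 103.175 ] [([254.5, 283.0], 0.78), ([140.6, 235.9], 0.74), ([245.0, 128.3], 0.6)]
dip_collar top [255.1 270. ] crop [200.4665 320.1755] [([317.7, 348.7], 0.88), ([254.8, 272.6], 0.63), ([207.4, 292.4], 0.5)]
dip_tip scene [155.9 261.6] crop [223.5379 206.3893] [([210.2, 132.7], 0.88), ([155.3, 258.1], 0.77)]
dip_tip top [248.3 238.9] crop [173.089  195.5593] [([355.3, 307.4], 0.66), ([230.5, 280.2], 0.58)]
```

View pics/p4.png

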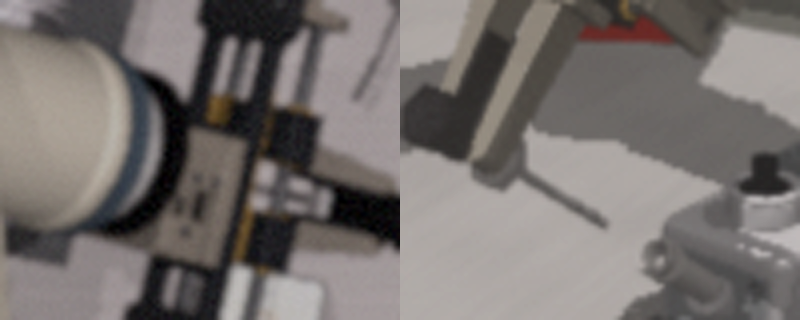

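The scene crop shows the stick held at the right slant, with its tip at (605,225), which matches the prediction (606,223). The mouth is at about (657,258). I compare the predicted mouth with what is seen.

```bash
python3 - <<'E'
from h import *
np.set_printoptions(precision=4,suppress=True)
for yw in (-100,-101.8,-103):
    y=np.radians(yw);m=port+.102*np.array([np.cos(y),np.sin(y),0]);m[2]=.118
    print(yw,m,np.round(proj('scene',m),1),(np.array(proj('scene',m))-(100,210))*4,np.round(proj('top',m),1))
k=port.copy();print('rim',np.round(proj('scene',k),1),np.round(proj('top',k),1)); k[2]=.145;print('knobtop',(np.array(proj('scene',k))-(100,210))*4)
for n in ('dip_tube','port','plug_flange','plug_knob'):
  for c in('scene','top'): print(n,c,[(d['position'],round(d['confidence'],2)) for d in spotter.spot_point(c,n)][:3])
E
```

```text
-100 [0.4738 0.0695 0.118 ] [163.7 274. ] [254.9475 256.1942] [244.9 223.2]
-101.8 [0.4706 0.0702 0.118 ] [163.3 273. ] [253.3208 251.8782] [246.3 222.9]
-103 [0.4686 0.0706 0.118 ] [163.1 272.3] [252.2057 249.0738] [247.2 222.7]
rim [145.5 300.6] [236.3 179.2]
knobtop [154.3711 363.3632]
dip_tube scene [([162.8, 272.2], 0.67)]
dip_tube top []
port scene [([278.4, 373.4], 0.63), ([139.1, 234.2], 0.5)]
port top []
plug_flange scene [([143.5, 300.6], 0.59), ([392.4, 303.8], 0.31)]
plug_flange top [([141.6, 276.2], 0.49)]
plug_knob scene [([140.6, 301.9], 0.44)]
plug_knob top []
```

```bash
python3 -m crank '[[[3,-2,0],[0,0,0],8],[[15,0,0],[0,0,0],8],[[20,0,0],[0,0,0],8],[[0,0,0],[0,0,0],8]]'; python3 -c "
from h import *
np.set_printoptions(precision=4,suppress=True)
go(out=.140)"; python3 -m crank '[[[10,0,0],[0,0,0],8],[[10,0,0],[0,0,0],8],[[5,0,0],[0,0,0],8],[[0,0,0],[0,0,0],8]]'; python3 -c "
from h import *
np.set_printoptions(precision=4,suppress=True)
go(out=.115)"
```

```text
time: 20.48
tool_pos: [0.4476, -0.0392, 0.199]
tcp_rot: [2.024, 1.638, -0.735]
force: [-0.1, -0.2, -0.1]
finger_gap: 0.0156
finger_force: 30.0
tcp [ 0.4476 -0.0392  0.199 ] tgt [ 0.4474 -0.0412  0.2003] shift mm [-2.274   0.2426  0.3392] turn [-0.0051  0.0442 -0.2413] F [-0.0683 -0.18   -0.0657]
time: 20.98
tool_pos: [0.4516, -0.0215, 0.1841]
tcp_rot: [2.025, 1.636, -0.734]
force: [-0.1, -0.3, -0.6]
finger_gap: 0.0157
finger_force: 30.0
tcp [ 0.4516 -0.0215  0.1841] tgt [ 0.4513 -0.0224  0.1842] shift mm [-0.8532 -0.1323  0.5852] turn [ 0.0152  0.0179 -0.3462] F [-0.0996 -0.2894 -0.6029]
```

Tip 10 mm inside, no force. Continue.

```bash
python3 -m crank '[[[6,0,0],[0,0,0],8],[[6,0,0],[0,0,0],8],[[0,0,0],[0,0,0],8]]'; python3 -m crank '[[[6,0,0],[0,0,0],8],[[6,0,0],[0,0,0],8],[[0,0,0],[0,0,0],8]]';python3 -m crank '[[[6,0,0],[0,0,0],8],[[6,0,0],[0,0,0],8],[[0,0,0],[0,0,0],8]]'; python3 -c "
from h import *
np.set_printoptions(precision=4,suppress=True)
go(out=.079)"
```

```text
time: 21.35
tool_pos: [0.4536, -0.0124, 0.1763]
tcp_rot: [2.025, 1.636, -0.733]
force: [0.1, 1.3, -0.9]
finger_gap: 0.0157
finger_force: 30.0
time: 21.72
tool_pos: [0.4556, -0.0034, 0.1685]
tcp_rot: [2.025, 1.636, -0.734]
force: [-0.5, 0.6, -1.2]
finger_gap: 0.0156
finger_force: 30.0
time: 22.1
tool_pos: [0.4576, 0.0057, 0.1608]
tcp_rot: [2.025, 1.636, -0.733]
force: [0.5, 0.2, -1.0]
finger_gap: 0.0157
finger_force: 30.0
tcp [0.4576 0.0057 0.1608] tgt [0.4569 0.0046 0.161 ] shift mm [-1.0821 -0.3789  0.5804] turn [ 0.02    0.0038 -0.3478] F [ 0.5131  0.1532 -0.9534]
```

```bash
python3 -m crank '[[[6,0,0],[0,0,0],8],[[6,0,0],[0,0,0],8],[[0,0,0],[0,0,0],8]]'; python3 -m crank '[[[6,0,0],[0,0,0],8],[[6,0,0],[0,0,0],8],[[0,0,0],[0,0,0],8]]';python3 -m crank '[[[6,0,0],[0,0,0],8],[[6,0,0],[0,0,0],8],[[0,0,0],[0,0,0],8]]'; python3 - <<'E'
from h import *
np.set_printoptions(precision=4,suppress=True)
go(out=.043)
b=snapshot('scene')[100:190,210:330]
cv2.imwrite('pics/p5.png',cv2.convertScaleAbs(cv2.resize(b,(800,600),interpolation=2),alpha=1.4)[:,:,::-1])
E
```

```text
time: 22.48
tool_pos: [0.4595, 0.0146, 0.1531]
tcp_rot: [2.025, 1.636, -0.733]
force: [0.6, 0.7, -1.6]
finger_gap: 0.0156
finger_force: 30.0
time: 22.85
tool_pos: [0.4615, 0.0236, 0.1454]
tcp_rot: [2.025, 1.636, -0.733]
force: [-0.9, -0.2, -1.5]
finger_gap: 0.0154
finger_force: 30.0
time: 23.22
tool_pos: [0.4635, 0.0326, 0.1376]
tcp_rot: [2.025, 1.636, -0.733]
force: [-0.8, 0.2, -1.9]
finger_gap: 0.0158
finger_force: 30.0
tcp [0.4635 0.0326 0.1376] tgt [0.4626 0.0316 0.1379] shift mm [-1.1224 -0.6508  0.5902] turn [ 0.0245 -0.0017 -0.3509] F [-0.7989  0.1621 -1.9178]
```

View pics/p5.png

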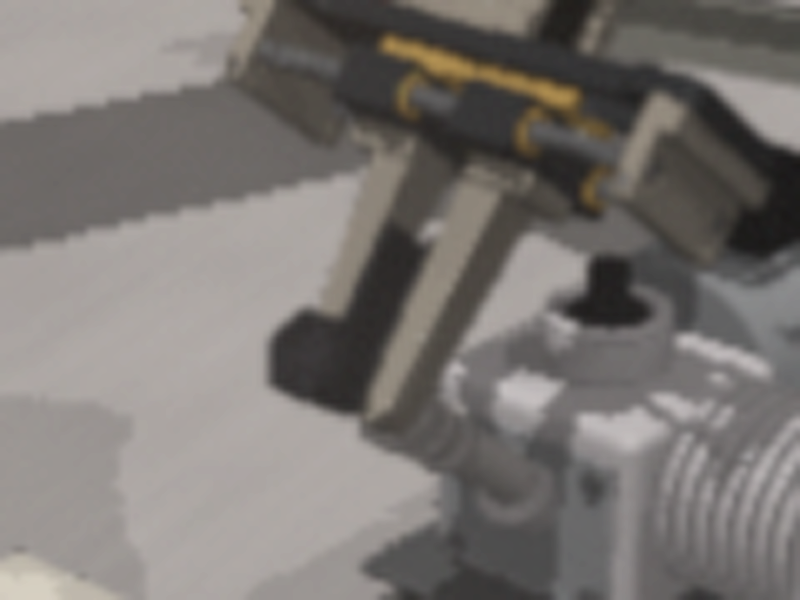

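The rod is in the tube. The collar at about (395,420) lines up with the rim at (450,440), and the last ~12 mm remain. The gripper body clears the knob at (608,275).

```bash
python3 -m crank '[[[4,0,0],[0,0,0],8],[[4,0,0],[0,0,0],8],[[0,0,0],[0,0,0],8]]'; for i in 1 ; do python3 -m crank '[[[2,0,0],[0,0,0],8],[[0,0,0],[0,0,0],8]]'; done; python3 -m crank '[[[2,0,0],[0,0,0],8],[[0,0,0],[0,0,0],8]]'; python3 -c "
from h import *
np.set_printoptions(precision=4,suppress=True)
go(out=.030)"
```

```text
time: 23.65
tool_pos: [0.4647, 0.0385, 0.1326]
tcp_rot: [2.026, 1.636, -0.733]
force: [-0.8, 0.7, -0.7]
finger_gap: 0.0159
finger_force: 30.0
time: 23.9
tool_pos: [0.465, 0.0398, 0.1315]
tcp_rot: [2.026, 1.636, -0.733]
force: [-0.4, 0.7, -1.2]
finger_gap: 0.0156
finger_force: 30.0
time: 24.15
tool_pos: [0.4654, 0.0414, 0.1302]
tcp_rot: [2.026, 1.636, -0.733]
force: [-0.6, 0.3, -1.9]
finger_gap: 0.0158
finger_force: 30.0
tcp [0.4654 0.0414 0.1302] tgt [0.4646 0.0413 0.1295] shift mm [ 0.2575 -0.7365  0.635 ] turn [ 0.0215 -0.0044 -0.3712] F [-0.5596  0.3026 -1.9081]
```

```bash
python3 -m crank '[[[1.5,0,0],[0,0,0],8],[[0,0,0],[0,0,0],8]]'; python3 -m crank '[[[1.5,0,0],[0,0,0],8],[[0,0,0],[0,0,0],8]]'; python3 -m crank '[[[1.5,0,0],[0,0,0],8],[[0,0,0],[0,0,0],8]]'
```

```text
time: 24.4
tool_pos: [0.4656, 0.0425, 0.1292]
tcp_rot: [2.026, 1.636, -0.733]
force: [-0.4, 0.0, -1.5]
finger_gap: 0.0155
finger_force: 30.0
time: 24.65
tool_pos: [0.4656, 0.0429, 0.1289]
tcp_rot: [2.025, 1.634, -0.735]
force: [-1.6, -3.1, 4.5]
finger_gap: 0.0158
finger_force: 30.0
time: 24.9
tool_pos: [0.4657, 0.0429, 0.1288]
tcp_rot: [2.023, 1.633, -0.738]
force: [-2.8, -7.1, 12.3]
finger_gap: 0.0155
finger_force: 30.0
```

```bash
python3 -m crank '[[[1,0,0],[0,0,0],8],[[0,0,0],[0,0,0],8],[[0,0,0],[0,0,0],8]]'; python3 -m crank '[[[-5,0,0],[0,0,0],8],[[-10,0,0],[0,0,0],8],[[-10,0,0],[0,0,0],8],[[-10,0,0],[0,0,0],8],[[-10,0,0],[0,0,0],8],[[-10,0,0],[0,0,0],8],[[-10,0,0],[0,0,0],8],[[-10,0,0],[0,0,0],8]]'; python3 -m crank '[[[-15,0,0],[0,0,0],8],[[-15,0,0],[0,0,0],8],[[-15,0,0],[0,0,0],8],[[-15,0,0],[0,0,0],8],[[0,0,0],[0,0,0],8]]'
```

```text
time: 25.28
tool_pos: [0.4656, 0.043, 0.1288]
tcp_rot: [2.022, 1.632, -0.739]
force: [-3.3, -9.5, 14.4]
finger_gap: 0.0158
finger_force: 30.0
time: 26.28
tool_pos: [0.4539, -0.0113, 0.1754]
tcp_rot: [2.026, 1.635, -0.733]
force: [-0.7, 0.7, -1.4]
finger_gap: 0.0159
finger_force: 30.0
time: 26.9
tool_pos: [0.4442, -0.0563, 0.2143]
tcp_rot: [2.027, 1.634, -0.732]
force: [0.3, 0.2, -0.9]
finger_gap: 0.0159
finger_force: 30.0
```

```bash
python3 -m crank '[[[-25,0,0],[0,0,0],8],[[-30,0,0],[0,0,0],8],[[-30,0,0],[0,0,0],8],[[-30,0,-10],[0,10,0],8],[[-10,0,-10],[0,10,0],8],[[0,0,-10],[0,10,0],8],[[0,0,-10],[0,10,0],8],[[0,0,0],[0,0,0],8]]'; python3 -m crank '[[[0,0,0],[0,0,0],8],[[0,0,0],[0,0,0],8],[[0,0,0],[0,0,0],8]]'; python3 - <<'E'
from h import *
np.set_printoptions(precision=4,suppress=True)
snapshot('scene');snapshot('top')
s=ctrl.get_state();R=Rt.from_rotvec(s['tcp_rot']);print(s['tool_pos'],R.as_matrix(),s['finger_gap'],s['joint_vel'])
for n,x in [('dip_grip',0),('dip_collar',30),('dip_tip',125)]:
    X=s['tool_pos']+R.apply([x/1000,0,-.0101])
    for c in ('scene','top'): print(n,c,np.round(proj(c,X),1),[(d['position'],round(d['confidence'],2)) for d in spotter.spot_point(c,n)])
for n in ('plug_flange','oil_bottle','carton','pill_jar'): print(n,[(d['position'],round(d['confidence'],2)) for d in spotter.spot_point('scene',n)])
E
```

```text
time: 27.9
tool_pos: [0.4268, -0.1364, 0.3289]
tcp_rot: [2.445, 1.965, 0.006]
force: [-0.4, -0.5, -1.0]
finger_gap: 0.0156
finger_force: 30.0
time: 28.28
tool_pos: [0.427, -0.1328, 0.3274]
tcp_rot: [2.438, 1.977, 0.002]
force: [0.8, -0.8, -1.7]
finger_gap: 0.016
finger_force: 30.0
[ 0.4271 -0.1331  0.3277] [[ 0.2074  0.9783  0.0037]
 [ 0.9783 -0.2074 -0.0013]
 [-0.0005  0.0039 -1.    ]] 0.01555643364511646 [-0.0117 -0.0006 -0.0018  0.003  -0.0014 -0.0044]
dip_grip scene [ 89.  190.4] [([90.0, 190.9], 0.85), ([255.8, 290.3], 0.83), ([265.4, 121.2], 0.79)]
dip_grip top [266.7 319. ] [([305.3, 362.1], 0.76), ([198.6, 295.1], 0.54)]
dip_collar scene [ 84.9 204. ] [([247.5, 128.1], 0.9), ([87.0, 201.7], 0.81), ([255.0, 282.7], 0.54), ([75.6, 240.3], 0.5)]
dip_collar top [263.  302.9] [([207.5, 292.1], 0.73), ([322.6, 350.2], 0.65)]
dip_tip scene [ 73.5 242.7] [([213.1, 130.9], 0.89), ([389.1, 303.1], 0.7), ([73.3, 241.3], 0.67), ([236.3, 263.3], 0.62)]
dip_tip top [251.3 252.1] [([356.9, 308.1], 0.74), ([229.9, 279.0], 0.62), ([251.1, 252.7], 0.6), ([235.7, 165.0], 0.17)]
plug_flange []
oil_bottle [([391.8, 304.2], 0.86)]
carton [([207.4, 216.4], 0.83)]
pill_jar [([275.5, 371.5], 0.82)]
```

```bash
python3 -m crank '[[[0,0,0],[0,0,0],8],[[0,0,0],[0,0,0],8],[[0,0,0],[0,0,0],8],[[0,0,0],[0,0,0],8]]'; python3 -c "
from h import *
print(ctrl.hand_in())"
```

```text
time: 29.38
tool_pos: [0.427, -0.1339, 0.328]
tcp_rot: [2.44, 1.973, 0.004]
force: [0.6, 0.1, -1.3]
finger_gap: 0.0157
finger_force: 30.0
the job is handed in; nothing more can be done
None
```

I pressed the plug home, dipped and withdrew the middle-sized dipstick, and handed in at 29.4 s holding it level and still about 0.33 m above the table; the interface returned no verdict.

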